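Close the oil filter's tapered plug and open the supply

TASK

The oil line must go back into service. Screw the square-headed plug on top of the oil filter clockwise by feel until it is snug (about 0.5 N m, well above what it takes to run it in) without forcing it, leave it tight, and only then swing the supply valve's lever all the way over to its far side. Leave the bottles standing around them as they are.

Things in the scene. Friction and masses are not known exactly. Their poses are not given: they have to be found in the camera images.
- plug_head (a point): Centre of the top face of the plug's head: a dark steel block 44 x 44 mm, 40 mm high, its top about 200 mm above the table, standing on a 34 mm round shank above the filter. z is up along the plug's axis; x and y are square to the head's flats. Clockwise seen from above tightens; it turns in place, without sinking, and cannot be lifted out.
- plug: The same tapered plug, origin on its axis 55 mm below the head's top. Already started in its thread, it runs with 0.15 N m of friction for about a quarter to two thirds of a turn; then the taper bites: the torque climbs by 1.6 N m per further radian. Snug is about 0.5 N m; beyond 0.9 the seat is spoiled. The bite is unseen and differs each time. Let go, it eases back some degrees, then holds.
- filter: Round steel oil filter housing, bolted to the table, upright: body 104 mm across, lid 132 mm across with its top 130 mm above the table, a boss 72 mm across up to 145 mm, pipe stubs to both sides (its own +y and -y, 98 mm out, 50 mm up). Origin at the centre of its underside, on the plug's axis.
- collar_top (a point): Brass sealing collar, 58 mm across and 8 mm high, round the plug's shank on the filter's boss; this point is on the axis at its top, 47 mm below the head's top. While the plug runs free it stays put; the biting taper draws it down by 4 mm per radian of turning past the bite (about 0.9 mm when snug, 0.4 mm once let go). It comes up again if the plug is loosened.
- lever (a joint): Lever of the supply valve: steel rod 100 mm long, 10 mm thick, a 26 mm ball at its end, on a grey block 70 x 50 x 25 mm bolted to the table. In rad: 0 leans 0.5 rad from upright to the block's own -x side (roughly towards the robot), 1.0 leans 0.5 rad to its +x side (away from the robot), the stop. Needs about 1 N at the ball and stays where it is left.
- lever_tip (a point): Centre of the ball at the end of the lever, about 110 mm above the table. Moves with the lever: its own x axis lies in the plane of swing.
- lever_base: Grey block of the supply valve; the origin is the centre of its underside. The lever's hinge runs along the block's y axis, 22 mm above the origin; it swings over from the -x side to the +x side.
- bottle1: Full oil bottle of dark glass with a metal cap, 52 mm across and 150 mm high, standing behind the filter; origin at the centre of its underside. Leave it alone.
- bottle2: The same kind of bottle, standing near the supply valve. Leave it alone.
- bottle3: The same kind of bottle, standing between the robot and the filter and valve. Leave it alone.
Not all that is in view belongs to the job. What is shaped like the lever_base but pink or turquoise is not meant. Leave any purple look-alike of the filter alone.

How it is judged:
By the outcome, as a careful person would: the job done as asked, in the order asked, and still so for the second after the job is handed in, with the robot touching nothing.
It also fails if it takes over 70 s, if anything falls off the work surface, if the arm or the gripper's body presses on something with over 40 N, if the wrist force passes 120 N, or if a joint passes its speed limit or range.

ROBOT

A 6-joint arm with a two-finger parallel gripper is mounted at the origin on the work surface. World frame = base frame: x ahead of the robot, y to its left, z up, the work surface at z = 0. Lengths are in mm, angles in degrees, forces in N, time in s.
With the tool pointing down it reaches from about 350 to 850 mm from the base axis. Payload 8.1 kg.
Tool frame: the origin (TCP) lies at the very end of the fingers, on their centre line; the grasp point (between the pads) lies 19 mm behind it; z points along the fingers, y is the line along which they close (so a half turn about z gives the same grasp; the last joint's range is limited). The gripper opens to 85 mm and grips with 20 to 120 N. Pads are 22 mm wide; open, the fingers measure 114 mm over their backs; the gripper's body (76 mm by 85 mm) begins 54 mm behind the grasp point. The pads swing forward as they close: fully open they stand 13 mm farther back than shut.
Start: joints at [-78.805, 7.471, 85.268, -0, 87.261, -4.893], TCP at [166.295, -576.499, 231.292] pointing down, gripper open.
Joint ranges: [-169.43, 169.43], [-51.17, 129.36], [1.28, 143.12], [-76.62, 256.62], [0, 156.53], [-152.29, 152.29]. Speed limits (degrees/s): [136.94, 136.94, 159.86, 180, 180, 180].

INTERFACE

Orientations are given as [roll, pitch, yaw] about the fixed x, y, z axes, in that order (R = Rz(yaw) Ry(pitch) Rx(roll)).
In Python, from bench import sense, eyes, job, models gives the robot as it stands. The module is installed in compiled form; this text tells all that it offers.
- The arm moves only by the tool apply_moves, never from a script. Its argument "rows" is a list of rows, each a list of 6 numbers: the shift along the tool's x, y, z in mm, then the turn, a rotation vector about the tool's x, y, z in rad. In form: [[dx, dy, dz, rx, ry, rz], ...]. A call has exactly 5 rows; each row shifts and turns the commanded pose from where the row before left it, along the tool's axes as they then stand; what a row does not reach is not made up. A row lasts 1/8 s, in which the tool goes at most 62.5 mm and 10.7 degrees, less where a joint would pass 70% of its speed; a pose out of reach is approached as far as the arm can. A call is refused whole if a number of a shift passes 62.5 or a number of a turn 0.188, either way. A call with a gripper value outside its range is refused whole. "fingers" is the finger opening in mm, from 0 to 85.4, set as the call begins (left out, the last holds). The fingers move at their own pace and stop on an object; "grip_force" is the grip in N (left out, the last holds). Time passes only in rows, so rows that do not move let the fingers close, or fill a call up. It gives the time, the measured TCP pose, the force, the opening and the grip force at its end, in the units of the state.
- sense(): the state, without advancing time (a new reading comes with each control period).
- eyes.snapshot(name): name is "side" or "top"; returns (picture, depth): 480x640x3 uint8, red, green, blue; 480x640 float32, mm along the optical axis (not along the pixel's ray), 0 where there is no reading.
- eyes.get_calibration(name): a dict with "intrinsics" (3x3 intrinsics, pixels), "R" (3x3) and "t" (3): a world point X has camera coordinates R X + t. Camera axes: x right, y down, z forward; pixel columns grow to the right and rows downward; lengths in mm; the calibration is good to about 2 mm. A picture is of the moment at which its call begins. get_calibration takes no time and is no camera call.
- job.hand_in(): hands the job in; it is judged then, once.
Trained networks look in the newest picture that a camera, given by its name, has taken for a name from the list of things; names that differ only in an ending like _2 or _b are one class to them, and where a whole thing is asked for, a point or a joint stands for the part that bears it (a point fixed in the world has none). Each returns a list of dicts, best first, with "confidence" (0 to 1); they miss things now and then, are a little off and sometimes report something else, mostly with a low value. They report only what shows in the picture. A call takes as long as a camera call. They do not tell look-alikes from the thing itself.
- models.boxes_of(name, camera): "xyz" ([x, y, z] in mm, in world coordinates, good to about 4 mm: the middle of the surface that is visible of it).
- models.cut_out(name, camera): "pixels" (480x640 bool, what is visible of it).
- models.place_of(name, camera): "xyz" ([x, y, z] in mm, in world coordinates, good to about 4 mm: a listed point, or the origin of a listed thing).
The state is a dict: "time": time; "joint_pos": joint angles; "qd": joint speeds; "joint_efforts": joint torques, N m; "tool_pos": TCP position; "tcp_rot": TCP orientation; "ft_force": force on the tool from outside, world axes, zero at the start; "wrist_torque": the same for the moment, N m; "finger_gap": finger opening in mm; "grip_force": force on a finger pad.
Only numpy, scipy, OpenCV 4.12 (cv2) and the standard library are available. Lean on these libraries where they do the work, as an engineer would, in place of code of your own. Each camera call takes 0.05 s, during which the arm holds its last target. There are 200 camera calls.

## Working session

There is one attempt and no reset: what is moved stays moved. The work goes in short steps, Python scripts to look and compute and a tool call to move; the robot and the scene stay as the last step left them, time stands still between calls to the robot, and variables do not carry over. Pictures are saved under pics/ and viewed, at most 10 in all, crops included, and the job is handed in when it is done.

Besides the shell and the picture viewer there is one more tool, called after "Call:" in YAML: its name, and indented under it one key for each argument. apply_moves: Moves the arm, as the interface text tells. Its arguments: {"type":"object","properties":{"rows":{"type":"array"},"fingers":{"type":"number"},"grip_force":{"type":"number"}},"required":["rows"]}

```bash
mkdir -p pics; cat > h.py <<'E'
import numpy as np, cv2
from bench import sense, eyes, job, models
from scipy.spatial.transform import Rotation as Ro
def snap(n,f=None):
    p,d=eyes.snapshot(n)
    if f: cv2.imwrite('pics/'+f,cv2.cvtColor(p,cv2.COLOR_RGB2BGR))
    return p,d
def cloud(n,d):
    c=eyes.get_calibration(n);K,R,t=map(np.array,(c['intrinsics'],c['R'],c['t']))
    v,u=np.mgrid[:480,:640]
    P=np.stack([(u-K[0,2])/K[0,0]*d,(v-K[1,2])/K[1,1]*d,d],-1)
    return (P-t.ravel())@R
def proj(n,X):
    c=eyes.get_calibration(n);K,R,t=map(np.array,(c['intrinsics'],c['R'],c['t']))
    q=K@(R@np.array(X,float)+t.ravel());return q[:2]/q[2]
E
python3 - <<'E'
from h import *
snap('top','t0.png');snap('side','s0.png')
for n in ['plug_head','filter','collar_top','lever_tip','lever_base','bottle1']:
  for c in ['top','side']:
    print(n,c,[(np.round(r['xyz']).tolist(),round(r['confidence'],2),np.round(proj(c,r['xyz'])).tolist()) for r in models.place_of(n,c)])
s=sense();print({k:np.round(v,2).tolist() for k,v in s.items()})
E
```

```text
plug_head top [([334.0, -250.0, 200.0], 0.7, [508.0, 335.0]), ([553.0, -151.0, 199.0], 0.64, [446.0, 214.0]), ([561.0, 178.0, -3.0], 0.61, [276.0, 228.0])]
plug_head side [([334.0, -248.0, 202.0], 0.69, [438.0, 157.0])]
filter top [([335.0, -249.0, 1.0], 0.97, [469.0, 325.0]), ([555.0, -150.0, -3.0], 0.79, [420.0, 228.0])]
filter side [([556.0, -153.0, 0.0], 0.77, [335.0, 240.0]), ([339.0, -251.0, -2.0], 0.64, [429.0, 231.0])]
collar_top top [([554.0, -156.0, 154.0], 0.69, [442.0, 217.0]), ([332.0, -248.0, 153.0], 0.65, [497.0, 334.0]), ([676.0, -109.0, -2.0], 0.17, [401.0, 176.0])]
collar_top side [([339.0, -248.0, 154.0], 0.45, [434.0, 175.0])]
lever_tip top [([661.0, 28.0, 112.0], 0.73, [344.0, 171.0]), ([530.0, 169.0, 111.0], 0.7, [276.0, 235.0]), ([588.0, 407.0, 113.0], 0.68, [158.0, 209.0])]
lever_tip side [([588.0, 406.0, 107.0], 0.86, [233.0, 358.0]), ([659.0, 26.0, 111.0], 0.71, [269.0, 232.0]), ([529.0, 169.0, 117.0], 0.68, [309.0, 275.0])]
lever_base top [([561.0, 177.0, -3.0], 0.94, [277.0, 228.0]), ([707.0, 38.0, 1.0], 0.92, [336.0, 164.0]), ([630.0, 431.0, 7.0], 0.9, [1
[... 213 characters left out ...]
, ([531.0, 166.0, 118.0], 0.27, [308.0, 273.0])]
bottle1 top [([552.0, 290.0, -1.0], 0.61, [227.0, 232.0]), ([672.0, -106.0, -0.0], 0.57, [400.0, 178.0]), ([395.0, 21.0, 3.0], 0.57, [347.0, 300.0])]
bottle1 side [([674.0, -106.0, 5.0], 0.8, [283.0, 242.0]), ([555.0, 289.0, 2.0], 0.68, [279.0, 361.0]), ([397.0, 24.0, -5.0], 0.68, [388.0, 292.0])]
{'time': 0.7, 'joint_pos': [-78.81, 7.47, 85.27, -0.0, 87.26, -4.89], 'qd': [0.05, 0.07, 0.02, -0.12, 0.01, -0.03], 'joint_efforts': [-0.0, -56.92, -50.08, -0.0, 0.0, 0.0], 'tool_pos': [166.28, -576.51, 231.35], 'tcp_rot': [180.0, 0.0, 16.09], 'ft_force': [-0.34, 0.54, 0.51], 'wrist_torque': [-0.02, 0.01, 0.0], 'grip_force': 0.0, 'finger_gap': 85.11}
```

View pics/t0.png

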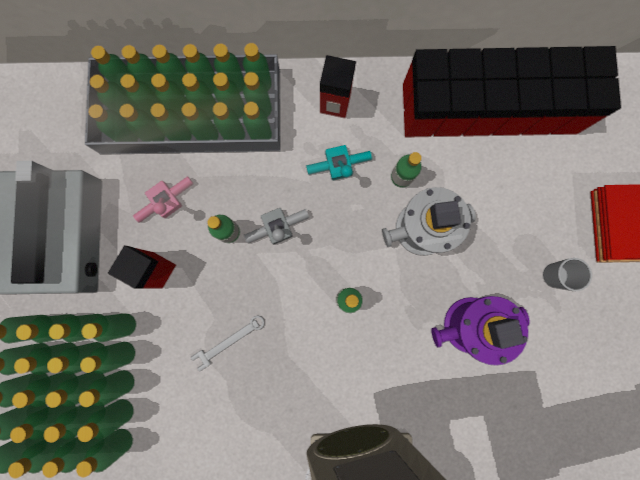

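View pics/s0.png

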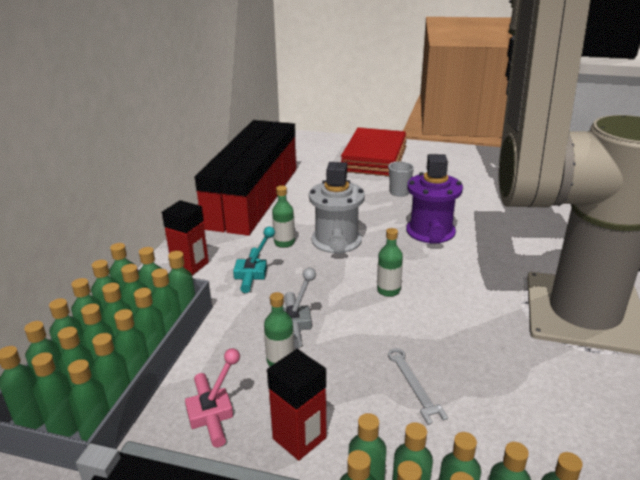

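The top view shows the grey filter with its dark plug at pixel (446,214). The grey valve is at (277,226), with its lever leaning towards the robot. The purple filter (490,330) and the pink and turquoise valves are decoys, and the bottles stand at (408,165), (222,228) and (350,300).

```bash
cat >> h.py <<'E'
def head():
    p,d=eyes.snapshot('top');C=cloud('top',d)
    m=(np.hypot(C[...,0]-553,C[...,1]+151)<45)&(abs(C[...,2]-200)<9)&(d>0)
    P=C[m];r=cv2.minAreaRect(P[:,:2].astype(np.float32))
    return r,np.median(P[:,2]),m.sum(),p,C
def tip():
    p,d=eyes.snapshot('top');C=cloud('top',d)
    return p,C
E
python3 - <<'E'
from h import *
r,z,n,p,C=head();print(r,z,n)
# finer: polygon of the dark top face in picture, upscaled
cv2.imwrite('pics/c1.png',cv2.resize(cv2.cvtColor(p,cv2.COLOR_RGB2BGR)[180:260,380:500],None,fx=6,fy=6,interpolation=cv2.INTER_CUBIC))
for X in [(400,300),]: pass
b=[(np.round(x['xyz']).tolist(),x['confidence']) for x in models.boxes_of('plug_head','top')];print(b)
# lever base orientation
m=(np.hypot(C[...,0]-561,C[...,1]-177)<60)&(abs(C[...,2]-25)<8)
P=C[m];print(cv2.minAreaRect(P[:,:2].astype(np.float32)),m.sum(),np.median(P,0))
m=(np.hypot(C[...,0]-530,C[...,1]-169)<30)&(C[...,2]>105);print(m.sum(),np.median(C[m],0),C[m][:,2].max())
for n,(x,y) in dict(b1=(672,-106),b2=(552,290),b3=(395,21)).items():
  m=(np.hypot(C[...,0]-x,C[...,1]-y)<40)&(C[...,2]>140);print(n,m.sum(),np.median(C[m],0))
E
```

```text
((554.1754150390625, -153.64370727539062), (44.058231353759766, 44.340660095214844), 6.177441596984863) 199.24075801218834 592
[([337.0, -245.0, 196.0], 0.76), ([552.0, -150.0, 199.0], 0.61)]
((562.1548461914062, 177.45782470703125), (70.00211334228516, 118.67240905761719), 22.286476135253906) 761 [567.94273252 180.22589984  23.18684947]
126 [529.60406957 162.69596602 123.83717396] 131.17742741791582
b1 133 [ 673.42124134 -109.45043342  149.00565777]
b2 135 [552.38270062 284.87430319 148.56846924]
b3 132 [396.72876331  20.94806414 149.12592921]
```

View pics/c1.png

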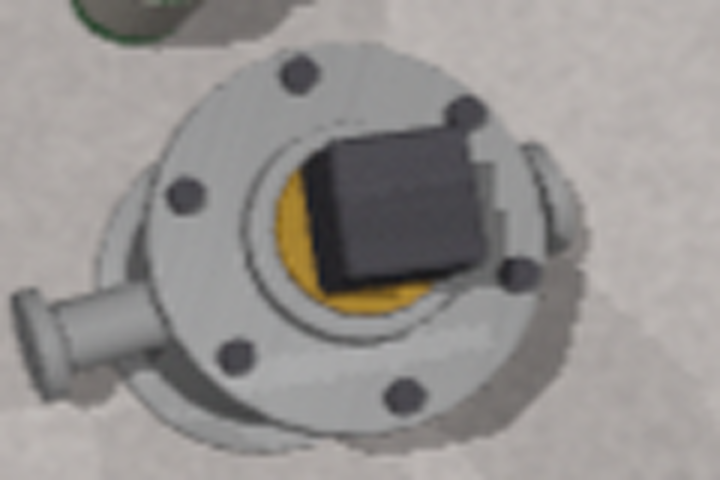

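```bash
cat >> h.py <<'E'
def plan(wps):  # wps: list of (x,y,z,yaw,nrows), tool down; from the present pose
    s=sense();p=np.array(s['tool_pos']);y=s['tcp_rot'][2];R=Ro.from_euler('xyz',[180,0,y],degrees=True);out=[]
    for *X,yw,n in wps:
        X=np.array(X,float);dy=yw-y;p0=p.copy();R0=y
        for i in range(n):
            tgt=p0+(X-p0)*(i+1)/n
            sh=np.round(R.inv().apply(tgt-p),1)
            rz=round(-np.radians(dy)/n,3)
            out.append([*sh.tolist(),0,0,rz]);p=p+R.apply(sh);R=R*Ro.from_rotvec([0,0,rz])
        y=yw
    for i in range(0,len(out),5):print(out[i:i+5])
def st():
    s=sense();print({k:np.round(s[k],2).tolist() for k in ('time','tool_pos','tcp_rot','ft_force','wrist_torque','finger_gap','grip_force','joint_pos')})
E
python3 -c "
from h import *
plan([(250,-480,280,50,4),(554,-153.5,270,186,16)])"
```

```text
[[26.8, -17.4, -12.2, 0, 0, np.float64(-0.148)], [29.1, -13.2, -12.1, 0, 0, np.float64(-0.148)], [30.7, -8.8, -12.2, 0, 0, np.float64(-0.148)], [31.6, -4.2, -12.2, 0, 0, np.float64(-0.148)], [27.8, 1.4, 0.6, 0, 0, np.float64(-0.148)]]
[[27.4, 5.6, 0.7, 0, 0, np.float64(-0.148)], [26.2, 9.5, 0.6, 0, 0, np.float64(-0.148)], [24.5, 13.2, 0.6, 0, 0, np.float64(-0.148)], [22.3, 16.8, 0.6, 0, 0, np.float64(-0.148)], [19.6, 19.8, 0.7, 0, 0, np.float64(-0.148)]]
[[16.5, 22.5, 0.6, 0, 0, np.float64(-0.148)], [12.9, 24.7, 0.6, 0, 0, np.float64(-0.148)], [9.2, 26.3, 0.6, 0, 0, np.float64(-0.148)], [5.2, 27.4, 0.7, 0, 0, np.float64(-0.148)], [1.1, 27.9, 0.6, 0, 0, np.float64(-0.148)]]
[[-3.1, 27.7, 0.6, 0, 0, np.float64(-0.148)], [-7.0, 27.0, 0.6, 0, 0, np.float64(-0.148)], [-11.0, 25.6, 0.7, 0, 0, np.float64(-0.148)], [-14.7, 23.7, 0.6, 0, 0, np.float64(-0.148)], [-18.0, 21.4, 0.6, 0, 0, np.float64(-0.148)]]
```

Call:
apply_moves:
  rows:
    - [26.8,-17.4,-12.2,0,0,-0.148]
    - [29.1,-13.2,-12.1,0,0,-0.148]
    - [30.7,-8.8,-12.2,0,0,-0.148]
    - [31.6,-4.2,-12.2,0,0,-0.148]
    - [27.8,1.4,0.6,0,0,-0.148]
  fingers: 85
  grip_force: 100

```text
time: 1.42
tool_pos: [269.9, -459.4, 281.1]
tcp_rot: [179.9, 0.1, 58.8]
ft_force: [0.5, -1.2, -0.7]
finger_gap: 84.7
grip_force: 0.0
```

Call:
apply_moves:
  rows:
    - [27.4,5.6,0.7,0,0,-0.148]
    - [26.2,9.5,0.6,0,0,-0.148]
    - [24.5,13.2,0.6,0,0,-0.148]
    - [22.3,16.8,0.6,0,0,-0.148]
    - [19.6,19.8,0.7,0,0,-0.148]

```text
time: 2.05
tool_pos: [364.6, -356.9, 276.3]
tcp_rot: [180.0, 0.0, 101.2]
ft_force: [0.3, 0.4, -0.1]
finger_gap: 84.8
grip_force: 0.0
```

Call:
apply_moves:
  rows:
    - [16.5,22.5,0.6,0,0,-0.148]
    - [12.9,24.7,0.6,0,0,-0.148]
    - [9.2,26.3,0.6,0,0,-0.148]
    - [5.2,27.4,0.7,0,0,-0.148]
    - [1.1,27.9,0.6,0,0,-0.148]

```text
time: 2.68
tool_pos: [459.6, -254.8, 273.2]
tcp_rot: [180.0, 0.0, 143.6]
ft_force: [0.3, -0.4, -0.5]
finger_gap: 85.3
grip_force: 0.0
```

Call:
apply_moves:
  rows:
    - [-3.1,27.7,0.6,0,0,-0.148]
    - [-7.0,27.0,0.6,0,0,-0.148]
    - [-11.0,25.6,0.7,0,0,-0.148]
    - [-14.7,23.7,0.6,0,0,-0.148]
    - [-18.0,21.4,0.6,0,0,-0.148]

```text
time: 3.3
tool_pos: [554.6, -152.7, 270.1]
tcp_rot: [-180.0, 0.0, -174.0]
ft_force: [0.3, -0.2, -0.1]
finger_gap: 85.2
grip_force: 0.0
```

```bash
python3 -c "
from h import *
snap('side','s1.png')
st();plan([(554,-153.5,235,186,2),(554,-153.5,165,186,3)])"
```

```text
{'time': 3.35, 'tool_pos': [556.22, -150.18, 269.78], 'tcp_rot': [179.91, 0.07, -173.51], 'ft_force': [-2.0, 1.93, 0.2], 'wrist_torque': [0.09, 0.06, 0.01], 'finger_gap': 84.9, 'grip_force': 0.0, 'joint_pos': [-20.28, 2.99, 86.03, 0.11, 90.95, -116.76]}
[[1.3, -1.5, 17.4, 0, 0, np.float64(-3.137)], [-1.3, 1.6, 17.4, 0, 0, np.float64(-3.137)], [-0.0, 0.0, 23.3, 0, 0, np.float64(-0.0)], [-0.0, 0.0, 23.4, 0, 0, np.float64(-0.0)], [-0.0, 0.0, 23.3, 0, 0, np.float64(-0.0)]]
```

Call:
apply_moves:
  rows:
    - [0,0,15,0,0,0]
    - [0,0,15,0,0,0]
    - [0,0,15,0,0,0]
    - [0,0,0,0,0,0]
    - [0,0,0,0,0,0]

```text
time: 3.98
tool_pos: [553.9, -153.8, 225.2]
tcp_rot: [-180.0, 0.0, -174.4]
ft_force: [-0.2, 0.4, -0.2]
finger_gap: 84.9
grip_force: 0.0
```

```bash
python3 -c "
from h import *
p,d=snap('side');u,v=proj('side',(554,-153,200)).astype(int)
cv2.imwrite('pics/s2.png',cv2.resize(cv2.cvtColor(p,cv2.COLOR_RGB2BGR)[v-75:v+45,u-80:u+80],None,fx=4,fy=4,interpolation=cv2.INTER_CUBIC))
st()"
```

```text
{'time': 4.03, 'tool_pos': [554.24, -153.78, 225.65], 'tcp_rot': [-179.98, 0.05, -174.35], 'ft_force': [-0.14, 0.44, -0.17], 'wrist_torque': [0.01, 0.03, 0.04], 'finger_gap': 84.84, 'grip_force': 0.0, 'joint_pos': [-20.61, 3.74, 89.84, 0.0, 86.37, -116.27]}
```

View pics/s2.png

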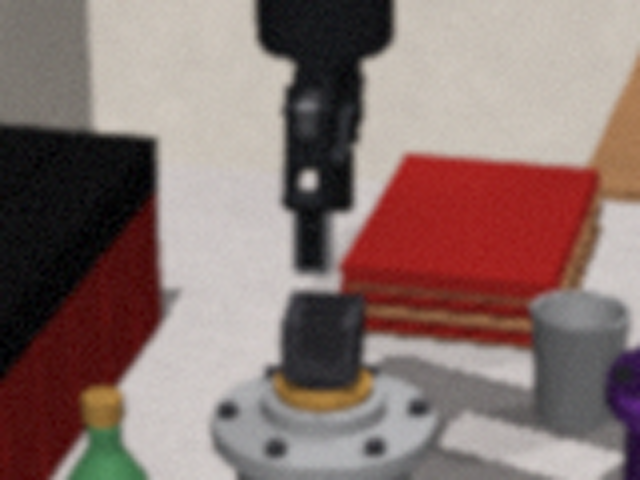

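The fingers hang just above the plug head, which is near (325,340) in the crop. They show at (313,240), so I'll check whether that sideways offset is only the perspective of the nearer finger.

```bash
python3 -c "
from h import *
a=np.array((554,-153,200));u0,v0=proj('side',a).astype(int)
for q in [(554,-153,200),(550,-111,232),(558,-195,232),(554,-153,225)]:
  u,v=proj('side',q);print(q,(u-u0+80)*4,(v-v0+75)*4)
p,d=eyes.snapshot('side');C=cloud('side',d)
m=(np.hypot(C[...,0]-554,C[...,1]+153)<40)&(abs(C[...,2]-180)<22);P=C[m];print(m.sum(),P.min(0),P.max(0))
m=(np.hypot(C[...,0]-554,C[...,1]+153)<70)&(C[...,2]>222)&(C[...,2]<245);P=C[m];print(m.sum(),np.percentile(P,[2,50,98],axis=0))
"
```

```text
(554, -153, 200) 320.78973895891727 303.7778189115327
(550, -111, 232) 309.96726802681724 281.75041847888565
(558, -195, 232) 331.2280699726821 223.09196373564453
(554, -153, 225) 320.860684426347 263.15449023044357
452 [ 528.56384742 -175.6551094   158.12914409] [ 575.03066881 -122.06747874  201.96205783]
30 [[ 538.78904797 -198.9195235   238.80760374]
 [ 550.8880601  -106.83783816  242.11581086]
 [ 558.26638717 -102.74592358  244.9400556 ]]
```

The near finger should project to about column 310 and shows at 313, so the gripper is lined up. Next I go down and grip.

Call:
apply_moves:
  rows:
    - [0,0,15,0,0,0]
    - [0,0,20,0,0,0]
    - [0,0,20,0,0,0]
    - [0,0,10,0,0,0]
    - [0,0,0,0,0,0]

```text
time: 4.7
tool_pos: [553.2, -153.1, 158.4]
tcp_rot: [179.9, -0.1, -174.3]
ft_force: [0.5, 0.3, -0.1]
finger_gap: 85.0
grip_force: 0.0
```

Call:
apply_moves:
  rows:
    - [0,0,0,0,0,0]
    - [0,0,0,0,0,0]
    - [0,0,0,0,0,0]
    - [0,0,0,0,0,0]
    - [0,0,0,0,0,0]
  fingers: 40
  grip_force: 80

```text
time: 5.32
tool_pos: [554.7, -152.5, 161.5]
tcp_rot: [179.9, 0.1, -174.3]
ft_force: [-2.4, 5.7, 5.9]
finger_gap: 43.1
grip_force: 83.4
```

```bash
python3 -c "
from h import *
st()"
```

```text
{'time': 5.32, 'tool_pos': [554.66, -152.49, 161.51], 'tcp_rot': [179.95, 0.1, -174.28], 'ft_force': [-2.4, 5.71, 5.89], 'wrist_torque': [0.72, 0.35, -0.18], 'finger_gap': 43.12, 'grip_force': 83.42, 'joint_pos': [-20.54, 6.03, 94.19, 0.09, 79.71, -116.27]}
```

Gripped with little side force. Turning clockwise is +rz in the tool frame.

Call:
apply_moves:
  rows:
    - [0,0,0,0,0,0.05]
    - [0,0,0,0,0,0.1]
    - [0,0,0,0,0,0.1]
    - [0,0,0,0,0,0.1]
    - [0,0,0,0,0,0]

```text
time: 5.95
tool_pos: [554.6, -152.7, 161.5]
tcp_rot: [179.9, 0.1, 165.6]
ft_force: [-1.0, 5.5, 5.7]
finger_gap: 43.3
grip_force: 83.4
```

```bash
python3 -c "
from h import *
st()"
```

```text
{'time': 5.95, 'tool_pos': [554.63, -152.65, 161.48], 'tcp_rot': [179.93, 0.08, 165.57], 'ft_force': [-1.02, 5.53, 5.74], 'wrist_torque': [0.65, 0.37, -0.16], 'finger_gap': 43.34, 'grip_force': 83.4, 'joint_pos': [-20.54, 6.04, 94.19, 0.07, 79.71, -96.13]}
```

Call:
apply_moves:
  rows:
    - [0,0,0,0,0,0.05]
    - [0,0,0,0,0,0.1]
    - [0,0,0,0,0,0.1]
    - [0,0,0,0,0,0.05]
    - [0,0,0,0,0,0.05]

```text
time: 6.58
tool_pos: [554.6, -152.8, 161.5]
tcp_rot: [179.9, 0.1, 145.5]
ft_force: [-2.0, 4.7, 6.2]
finger_gap: 43.2
grip_force: 83.5
```

```bash
python3 -c "
from h import *
st()"
```

```text
{'time': 6.58, 'tool_pos': [554.55, -152.81, 161.49], 'tcp_rot': [179.93, 0.05, 145.53], 'ft_force': [-2.0, 4.73, 6.2], 'wrist_torque': [0.46, 0.55, 0.13], 'finger_gap': 43.19, 'grip_force': 83.52, 'joint_pos': [-20.55, 6.04, 94.19, 0.05, 79.71, -76.08]}
```

Call:
apply_moves:
  rows:
    - [0,0,0,0,0,0.1]
    - [0,0,0,0,0,0.15]
    - [0,0,0,0,0,0.15]
    - [0,0,0,0,0,0.05]
    - [0,0,0,0,0,0.03]

```text
time: 7.2
tool_pos: [554.4, -153.0, 161.5]
tcp_rot: [179.9, 0.0, 118.0]
ft_force: [-3.9, 3.7, 6.4]
finger_gap: 42.8
grip_force: 83.6
```

```bash
cat >>h.py <<'E'
def tq():
    s=sense();print('yaw %.2f tz %.3f eff6 %.3f q6 %.1f t %.2f'%(s['tcp_rot'][2],s['wrist_torque'][2],s['joint_efforts'][5],s['joint_pos'][5],s['time']),np.round(s['ft_force'],1))
E
python3 -c "
from h import *
tq()"
```

```text
yaw 118.04 tz 0.180 eff6 -0.141 q6 -48.6 t 7.20 [-3.9  3.7  6.4]
```

Call:
apply_moves:
  rows:
    - [0,0,0,0,0,0.06]
    - [0,0,0,0,0,0.08]
    - [0,0,0,0,0,0.06]
    - [0,0,0,0,0,0.03]
    - [0,0,0,0,0,0.02]

```text
time: 7.82
tool_pos: [554.3, -153.0, 161.5]
tcp_rot: [180.0, -0.0, 103.7]
ft_force: [-4.0, 4.4, 6.9]
finger_gap: 43.0
grip_force: 83.6
```

```bash
python3 -c "
from h import *
tq()"
```

```text
yaw 103.74 tz 0.140 eff6 -0.083 q6 -34.3 t 7.83 [-4.   4.4  6.9]
```

Call:
apply_moves:
  rows:
    - [0,0,0,0,0,0.06]
    - [0,0,0,0,0,0.07]
    - [0,0,0,0,0,0.06]
    - [0,0,0,0,0,0.03]
    - [0,0,0,0,0,0.02]

```text
time: 8.45
tool_pos: [554.1, -153.0, 161.5]
tcp_rot: [180.0, -0.0, 90.0]
ft_force: [-4.7, 4.0, 7.1]
finger_gap: 43.2
grip_force: 83.6
```

```bash
python3 -c "
from h import *
tq()"
```

```text
yaw 89.98 tz 0.160 eff6 -0.083 q6 -20.6 t 8.45 [-4.7  4.   7.1]
```

Call:
apply_moves:
  rows:
    - [0,0,0,0,0,0.06]
    - [0,0,0,0,0,0.07]
    - [0,0,0,0,0,0.06]
    - [0,0,0,0,0,0.03]
    - [0,0,0,0,0,0.02]

```text
time: 9.07
tool_pos: [554.0, -153.0, 161.5]
tcp_rot: [180.0, -0.0, 76.2]
ft_force: [-4.4, 3.8, 6.8]
finger_gap: 43.3
grip_force: 83.7
```

```bash
python3 -c "
from h import *
tq()"
```

```text
yaw 76.23 tz 0.138 eff6 -0.082 q6 -6.8 t 9.07 [-4.4  3.8  6.8]
```

Call:
apply_moves:
  rows:
    - [0,0,0,0,0,0.06]
    - [0,0,0,0,0,0.07]
    - [0,0,0,0,0,0.06]
    - [0,0,0,0,0,0.03]
    - [0,0,0,0,0,0.02]

```text
time: 9.7
tool_pos: [553.9, -152.9, 161.5]
tcp_rot: [-180.0, -0.0, 62.5]
ft_force: [-5.6, 3.3, 8.0]
finger_gap: 43.1
grip_force: 83.7
```

```bash
python3 -c "
from h import *
tq()"
```

```text
yaw 62.48 tz 0.149 eff6 -0.082 q6 7.0 t 9.70 [-5.6  3.3  8. ]
```

Call:
apply_moves:
  rows:
    - [0,0,0,0,0,0.06]
    - [0,0,0,0,0,0.07]
    - [0,0,0,0,0,0.06]
    - [0,0,0,0,0,0.03]
    - [0,0,0,0,0,0.02]

```text
time: 10.32
tool_pos: [553.8, -152.9, 161.5]
tcp_rot: [-180.0, -0.0, 48.7]
ft_force: [-6.3, 4.1, 8.1]
finger_gap: 43.1
grip_force: 83.7
```

```bash
python3 -c "
from h import *
tq()"
```

```text
yaw 48.73 tz 0.167 eff6 -0.081 q6 20.7 t 10.32 [-6.3  4.1  8.1]
```

Call:
apply_moves:
  rows:
    - [0,0,0,0,0,0.06]
    - [0,0,0,0,0,0.07]
    - [0,0,0,0,0,0.06]
    - [0,0,0,0,0,0.03]
    - [0,0,0,0,0,0.02]

```text
time: 10.95
tool_pos: [553.8, -152.8, 161.5]
tcp_rot: [-180.0, -0.0, 35.0]
ft_force: [-7.3, 5.0, 9.6]
finger_gap: 43.2
grip_force: 83.8
```

```bash
python3 -c "
from h import *
tq()"
```

```text
yaw 34.98 tz 0.130 eff6 -0.081 q6 34.5 t 10.95 [-7.3  5.   9.6]
```

Call:
apply_moves:
  rows:
    - [0,0,0,0,0,0.06]
    - [0,0,0,0,0,0.07]
    - [0,0,0,0,0,0.06]
    - [0,0,0,0,0,0.03]
    - [0,0,0,0,0,0.02]

```text
time: 11.58
tool_pos: [553.7, -152.7, 161.5]
tcp_rot: [-179.9, 0.0, 21.2]
ft_force: [-8.7, 4.9, 9.0]
finger_gap: 43.3
grip_force: 83.8
```

```bash
python3 -c "
from h import *
tq()"
```

```text
yaw 21.24 tz 0.199 eff6 -0.081 q6 48.2 t 11.57 [-8.7  4.9  9. ]
```

Call:
apply_moves:
  rows:
    - [0,0,0,0,0,0.02]
    - [0,0,0,0,0,0.03]
    - [0,0,0,0,0,0.03]
    - [0,0,0,0,0,0.02]
    - [0,0,0,0,0,0.02]

```text
time: 12.2
tool_pos: [553.7, -152.7, 161.5]
tcp_rot: [-179.9, 0.0, 14.4]
ft_force: [-8.7, 4.9, 8.9]
finger_gap: 43.2
grip_force: 83.8
```

```bash
python3 -c "
from h import *
tq()"
```

```text
yaw 14.37 tz 0.175 eff6 -0.175 q6 55.1 t 12.20 [-8.7  4.9  8.9]
```

Call:
apply_moves:
  rows:
    - [0,0,0,0,0,0.02]
    - [0,0,0,0,0,0.03]
    - [0,0,0,0,0,0.03]
    - [0,0,0,0,0,0.02]
    - [0,0,0,0,0,0.02]

```text
time: 12.82
tool_pos: [553.7, -152.6, 161.5]
tcp_rot: [-179.9, 0.0, 7.5]
ft_force: [-7.7, 5.9, 9.3]
finger_gap: 43.2
grip_force: 83.8
```

```bash
python3 -c "
from h import *
tq()"
```

```text
yaw 7.50 tz 0.110 eff6 -0.176 q6 61.9 t 12.82 [-7.7  5.9  9.3]
```

Call:
apply_moves:
  rows:
    - [0,0,0,0,0,0.05]
    - [0,0,0,0,0,0.06]
    - [0,0,0,0,0,0.05]
    - [0,0,0,0,0,0.02]
    - [0,0,0,0,0,0.02]

```text
time: 13.45
tool_pos: [553.7, -152.5, 161.5]
tcp_rot: [-179.9, 0.0, -4.0]
ft_force: [-8.4, 6.8, 9.5]
finger_gap: 43.1
grip_force: 83.9
```

```bash
python3 -c "
from h import *
tq()"
```

```text
yaw -3.95 tz 0.222 eff6 -0.095 q6 73.4 t 13.45 [-8.4  6.8  9.5]
```

Call:
apply_moves:
  rows:
    - [0,0,0,0,0,0.02]
    - [0,0,0,0,0,0.03]
    - [0,0,0,0,0,0.03]
    - [0,0,0,0,0,0.02]
    - [0,0,0,0,0,0.02]

```text
time: 14.08
tool_pos: [553.7, -152.5, 161.5]
tcp_rot: [-180.0, 0.0, -10.8]
ft_force: [-7.6, 6.0, 9.0]
finger_gap: 43.0
grip_force: 83.9
```

```bash
python3 -c "
from h import *
tq()"
```

```text
yaw -10.81 tz 0.337 eff6 0.044 q6 80.3 t 14.07 [-7.6  6.   9. ]
```

Call:
apply_moves:
  rows:
    - [0,0,0,0,0,0.01]
    - [0,0,0,0,0,0.015]
    - [0,0,0,0,0,0.015]
    - [0,0,0,0,0,0.01]
    - [0,0,0,0,0,0.01]

```text
time: 14.7
tool_pos: [553.7, -152.5, 161.5]
tcp_rot: [-180.0, 0.0, -14.2]
ft_force: [-7.5, 7.2, 9.1]
finger_gap: 43.2
grip_force: 83.9
```

```bash
python3 -c "
from h import *
tq()
for i in range(4): eyes.snapshot('side'); tq()"
```

```text
yaw -14.22 tz 0.425 eff6 0.283 q6 83.7 t 14.70 [-7.5  7.2  9.1]
yaw -14.25 tz 0.380 eff6 0.299 q6 83.7 t 14.75 [-8.8  7.2  9.4]
yaw -14.23 tz 0.273 eff6 0.352 q6 83.7 t 14.80 [-7.7  6.1  9.8]
yaw -14.22 tz 0.206 eff6 0.222 q6 83.7 t 14.85 [-7.6  7.6  8.7]
yaw -14.22 tz 0.144 eff6 0.195 q6 83.7 t 14.90 [-7.4  7.4  9.1]
```

Call:
apply_moves:
  rows:
    - [0,0,0,0,0,0.01]
    - [0,0,0,0,0,0.01]
    - [0,0,0,0,0,0.01]
    - [0,0,0,0,0,0.01]
    - [0,0,0,0,0,0.01]

```text
time: 15.52
tool_pos: [553.7, -152.4, 161.5]
tcp_rot: [-180.0, 0.0, -17.1]
ft_force: [-7.6, 7.1, 10.0]
finger_gap: 43.2
grip_force: 83.9
```

```bash
python3 -c "
from h import *
tq()"
```

```text
yaw -17.08 tz 0.501 eff6 0.346 q6 86.5 t 15.53 [-7.6  7.1 10. ]
```

Torque is 0.50 N m, so it is snug. I release, lift and check the head angle.

Call:
apply_moves:
  rows:
    - [0,0,0,0,0,0]
    - [0,0,0,0,0,0]
    - [0,0,0,0,0,0]
    - [0,0,0,0,0,0]
    - [0,0,0,0,0,0]
  fingers: 85

```text
time: 16.15
tool_pos: [554.0, -153.5, 159.9]
tcp_rot: [-180.0, 0.0, -17.1]
ft_force: [-0.2, -0.3, 0.9]
finger_gap: 84.9
grip_force: 0.0
```

Call:
apply_moves:
  rows:
    - [0,0,-10,0,0,0]
    - [0,0,-25,0,0,0]
    - [0,0,-35,0,0,0]
    - [0,0,-35,0,0,0]
    - [0,0,0,0,0,0]

```text
time: 16.77
tool_pos: [556.0, -154.1, 270.0]
tcp_rot: [180.0, -0.4, -17.1]
ft_force: [0.3, -0.3, 0.6]
finger_gap: 84.8
grip_force: 0.0
```

```bash
python3 -c "
from h import *
snap('top','t3.png')
st();r=head();print(r[:3])
for c in ('side','top'):
  eyes.snapshot(c)
  for n in ('lever_tip','lever_base'): print(n,c,[np.round(x['xyz']).tolist() for x in models.place_of(n,c)])
  m=models.cut_out('collar_top',c);print(len(m))
"
```

```text
{'time': 16.82, 'tool_pos': [555.08, -153.82, 267.61], 'tcp_rot': [179.99, -0.25, -17.14], 'ft_force': [0.25, 0.18, -0.61], 'wrist_torque': [-0.07, 0.05, -0.0], 'finger_gap': 84.97, 'grip_force': 0.0, 'joint_pos': [-20.59, 2.79, 86.46, -0.0, 90.5, 86.55]}
(((554.1004028320312, -154.28622436523438), (44.616539001464844, 44.00434494018555), 82.10968780517578), np.float64(199.21439610834358), np.int64(588))
lever_tip side [[527.0, 167.0, 114.0], [662.0, 21.0, 112.0], [584.0, 403.0, 109.0]]
lever_base side [[567.0, 177.0, 2.0], [629.0, 436.0, -2.0], [708.0, 31.0, 0.0]]
2
lever_tip top [[662.0, 30.0, 108.0], [590.0, 406.0, 114.0], [531.0, 170.0, 114.0]]
lever_base top [[628.0, 432.0, 4.0], [560.0, 178.0, -3.0], [706.0, 37.0, 1.0]]
2
```

View pics/t3.png

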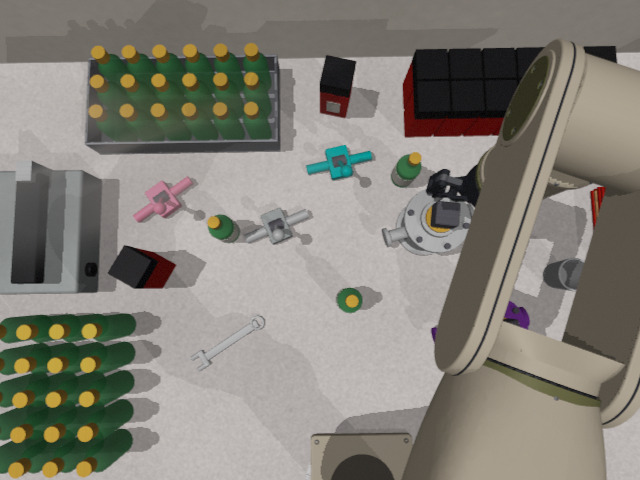

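The arm is clear of the plug at (446,214). The head's edge is now at -7.9°, so it eased back about 9° and holds, and the bottles haven't moved. Next I measure the lever closely.

```bash
python3 -c "
from h import *
for c in ('top','side'):
  p,d=eyes.snapshot(c);C=cloud(c,d)
  R=np.array(eyes.get_calibration(c)['R']);t=np.array(eyes.get_calibration(c)['t']).ravel();cam=-R.T@t
  m=(np.hypot(C[...,0]-535,C[...,1]-168)<50)&(C[...,2]>98)&(C[...,2]<130)
  P=C[m];M=np.median(P,0);v=M-cam;v/=np.linalg.norm(v);print(c,m.sum(),M,'centre est',M+v*9,P.min(0),P.max(0))
  for z0 in (40,60,80,100):
    m=(np.hypot(C[...,0]-550,C[...,1]-172)<60)&(abs(C[...,2]-z0)<8);print(z0,m.sum(),np.median(C[m],0) if m.any() else '')
  m=(np.hypot(C[...,0]-562,C[...,1]-177)<32)&(abs(C[...,2]-25)<6);r=cv2.minAreaRect(C[m][:,:2].astype(np.float32));print('blk',r,m.sum())
  u,v=proj(c,(550,172,60)).astype(int)
  im=cv2.resize(cv2.cvtColor(p,cv2.COLOR_RGB2BGR)[v-45:v+45,u-60:u+60],None,fx=6,fy=6,interpolation=cv2.INTER_CUBIC)
  cv2.imwrite('pics/l_%s.png'%c,cv2.resize(im,(400,300)));print(c,'crop origin',u-60,v-45)
a=np.hstack([cv2.imread('pics/l_top.png'),cv2.imread('pics/l_side.png')]);cv2.imwrite('pics/l.png',a)
"
```

```text
top 126 [529.05110256 162.76139889 123.53314978] centre est [530.16435603 163.57048798 114.63899206] [518.57781127 151.4523095  114.1619841 ] [540.82051754 175.66511575 129.72565896]
40 67 [563.84093696 176.52681862  34.14925035]
60 8 [552.82817011 173.23082168  62.88033836]
80 2 [549.17938972 168.61356931  74.98933409]
100 0 
blk ((563.6576538085938, 177.47804260253906), (58.94503402709961, 63.689971923828125), 13.748910903930664) 391
top crop origin 216 183
side 159 [528.86087755 172.84134832 120.18905976] centre est [530.99497377 165.76342505 115.05596756] [516.9582139  158.96984247  98.47866281] [541.94110477 180.47944479 129.43646485]
40 100 [560.31778368 180.56256275  35.23704891]
60 39 [549.3203426  176.20849721  59.82307772]
80 39 [542.09953691 173.62844667  80.46647722]
100 35 [535.68644285 172.05546641  99.02272743]
blk ((554.535888671875, 171.04196166992188), (44.550559997558594, 60.51800537109375), 43.75627136230469) 247
side crop origin 238 253
```

View pics/l.png

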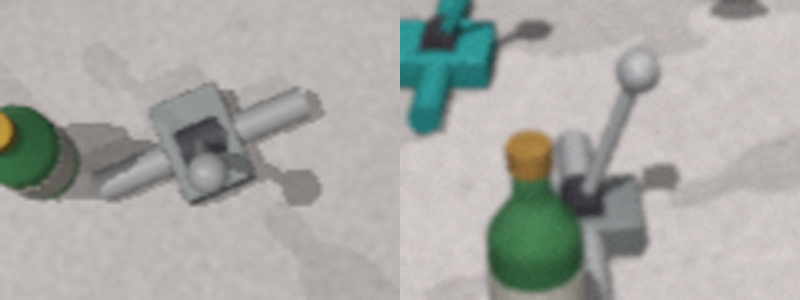

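The left crop shows the ball at (207,172) over the near side of the grey block. The right crop shows the lever rising to the ball at (638,70), with bottle2's cap at (529,150), clear of the swing plane. The swing runs along about 22° and the ball is at about (530,165,115). I'll approach from behind with the fingers closed.

```bash
python3 -c "
from h import *
plan([(479,144,268,22,10),(479,144,250,22,1),(479,144,97,22,5),(479,144,97,22,4)])" | sed 's/np.float64(\(-*[0-9.]*\))/\1/g'
```

```text
[[-15.9, -26.2, -0.3, 0, 0, -0.068], [-14.1, -27.2, -0.4, 0, 0, -0.068], [-12.3, -28.2, -0.3, 0, 0, -0.068], [-10.2, -28.9, -0.3, 0, 0, -0.068], [-8.3, -29.5, -0.4, 0, 0, -0.068]]
[[-6.3, -30.0, -0.3, 0, 0, -0.068], [-4.2, -30.4, -0.3, 0, 0, -0.068], [-2.2, -30.6, -0.3, 0, 0, -0.068], [-0.0, -30.7, -0.4, 0, 0, -0.068], [2.0, -30.6, -0.3, 0, 0, -0.068]]
[[-0.0, 0.0, 18.0, 0, 0, -0.0], [-0.0, 0.0, 30.6, 0, 0, -0.0], [-0.0, 0.0, 30.6, 0, 0, -0.0], [-0.0, 0.0, 30.6, 0, 0, -0.0], [-0.0, 0.0, 30.6, 0, 0, -0.0]]
[[-0.0, 0.0, 30.6, 0, 0, -0.0], [-0.0, 0.0, -0.0, 0, 0, -0.0], [-0.0, 0.0, -0.0, 0, 0, -0.0], [-0.0, 0.0, -0.0, 0, 0, -0.0], [-0.0, 0.0, -0.0, 0, 0, -0.0]]
```

Call:
apply_moves:
  rows:
    - [-15.9,-26.2,-0.3,0,0,-0.068]
    - [-14.1,-27.2,-0.4,0,0,-0.068]
    - [-12.3,-28.2,-0.3,0,0,-0.068]
    - [-10.2,-28.9,-0.3,0,0,-0.068]
    - [-8.3,-29.5,-0.4,0,0,-0.068]
  fingers: 0
  grip_force: 30

```text
time: 18.0
tool_pos: [516.3, -3.8, 266.7]
tcp_rot: [-180.0, -0.0, 2.5]
ft_force: [0.3, -0.2, 1.7]
finger_gap: 0.1
grip_force: 0.0
```

Call:
apply_moves:
  rows:
    - [-6.3,-30.0,-0.3,0,0,-0.068]
    - [-4.2,-30.4,-0.3,0,0,-0.068]
    - [-2.2,-30.6,-0.3,0,0,-0.068]
    - [0,-30.7,-0.4,0,0,-0.068]
    - [2.0,-30.6,-0.3,0,0,-0.068]

```text
time: 18.62
tool_pos: [478.8, 144.9, 268.4]
tcp_rot: [180.0, -0.0, 21.9]
ft_force: [-0.2, 0.1, 0.2]
finger_gap: -0.1
grip_force: 0.0
```

Call:
apply_moves:
  rows:
    - [0,0,18,0,0,0]
    - [0,0,30,0,0,0]
    - [0,0,35,0,0,0]
    - [0,0,25,0,0,0]
    - [0,0,0,0,0,0]

```text
time: 19.25
tool_pos: [477.1, 142.9, 157.2]
tcp_rot: [-180.0, 0.3, 21.7]
ft_force: [0.1, 0.5, 0.5]
finger_gap: -0.2
grip_force: 0.0
```

```bash
python3 -c "
from h import *
st();r=head();print(r[:3])"
```

```text
{'time': 19.25, 'tool_pos': [477.12, 142.89, 157.21], 'tcp_rot': [-179.95, 0.32, 21.75], 'ft_force': [0.11, 0.45, 0.46], 'wrist_torque': [-0.02, 0.03, 0.06], 'finger_gap': -0.16, 'grip_force': 0.0, 'joint_pos': [10.78, -5.4, 106.13, -0.02, 79.59, 79.04]}
(((553.9839477539062, -154.6359100341797), (45.39004135131836, 44.02712631225586), 81.75302124023438), np.float64(199.103164591236), np.int64(598))
```

Call:
apply_moves:
  rows:
    - [0,0,25,0,0,0]
    - [0,0,25,0,0,0]
    - [0,0,10,0,0,0]
    - [0,0,0,0,0,0]
    - [0,0,0,0,0,0]

```text
time: 19.92
tool_pos: [480.1, 144.1, 101.8]
tcp_rot: [180.0, -0.1, 21.8]
ft_force: [-0.1, 0.1, 0.9]
finger_gap: -0.1
grip_force: 0.0
```

Call:
apply_moves:
  rows:
    - [12,0,0,0,0,0]
    - [12,0,0,0,0,0]
    - [8,0,0,0,0,0]
    - [8,0,0,0,0,0]
    - [8,0,0,0,0,0]

```text
time: 20.55
tool_pos: [524.0, 162.0, 100.1]
tcp_rot: [-180.0, 0.0, 21.8]
ft_force: [-0.4, 1.1, 0.4]
finger_gap: 0.0
grip_force: 0.5
```

Call:
apply_moves:
  rows:
    - [8,0,0,0,0,0]
    - [8,0,0,0,0,0]
    - [8,0,0,0,0,0]
    - [8,0,0,0,0,0]
    - [8,0,0,0,0,0]

```text
time: 21.18
tool_pos: [561.2, 176.9, 100.2]
tcp_rot: [-180.0, 0.0, 21.8]
ft_force: [-0.8, 0.5, -0.4]
finger_gap: 0.4
grip_force: 0.3
```

Call:
apply_moves:
  rows:
    - [5,0,0,0,0,0]
    - [4,0,0,0,0,0]
    - [3,0,0,0,0,0]
    - [2,0,0,0,0,0]
    - [0,0,0,0,0,0]

```text
time: 21.8
tool_pos: [574.0, 181.9, 100.4]
tcp_rot: [180.0, -0.0, 21.8]
ft_force: [-0.7, 0.7, 0.3]
finger_gap: -0.2
grip_force: 0.0
```

```bash
python3 -c "
from h import *
st()
snap('side','s5.png');print([np.round(x['xyz']).tolist() for x in models.place_of('lever_tip','side')])
snap('top');print([np.round(x['xyz']).tolist() for x in models.place_of('lever_tip','top')])
p=cv2.imread('pics/s5.png');cv2.imwrite('pics/s5c.png',cv2.resize(p[180:340,200:400],None,fx=3,fy=3))"
```

```text
{'time': 21.8, 'tool_pos': [573.97, 181.95, 100.39], 'tcp_rot': [180.0, -0.02, 21.82], 'ft_force': [-0.72, 0.65, 0.31], 'wrist_torque': [-0.02, -0.01, -0.01], 'finger_gap': -0.2, 'grip_force': 0.01, 'joint_pos': [12.71, 13.31, 92.72, 0.0, 73.95, 80.89]}
[[554.0, 287.0, 2.0], [593.0, 192.0, 116.0], [588.0, 405.0, 110.0], [659.0, 24.0, 110.0]]
[[590.0, 407.0, 116.0]]
```

View pics/s5c.png

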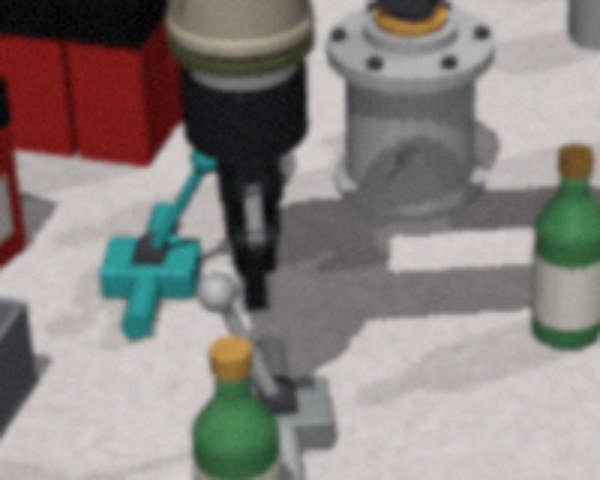

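The lever has swung past upright: the ball is at (220,292) in the crop, with the fingertips behind it at (255,300). I keep pushing in small steps until it meets the stop.

Call:
apply_moves:
  rows:
    - [3,0,0,0,0,0]
    - [3,0,0,0,0,0]
    - [2,0,0,0,0,0]
    - [1,0,0,0,0,0]
    - [0,0,0,0,0,0]

```text
time: 22.62
tool_pos: [582.3, 185.3, 100.3]
tcp_rot: [180.0, -0.0, 21.8]
ft_force: [-0.4, -0.1, -0.1]
finger_gap: -0.3
grip_force: 0.1
```

Call:
apply_moves:
  rows:
    - [1,0,0,0,0,0]
    - [1,0,0,0,0,0]
    - [0.5,0,0,0,0,0]
    - [0,0,0,0,0,0]
    - [0,0,0,0,0,0]

```text
time: 23.25
tool_pos: [584.5, 186.2, 100.4]
tcp_rot: [180.0, -0.0, 21.8]
ft_force: [-0.7, -0.9, -0.5]
finger_gap: 0.2
grip_force: 0.3
```

Call:
apply_moves:
  rows:
    - [1,0,0,0,0,0]
    - [1,0,0,0,0,0]
    - [1,0,0,0,0,0]
    - [0,0,0,0,0,0]
    - [0,0,0,0,0,0]

```text
time: 23.88
tool_pos: [586.2, 186.9, 100.1]
tcp_rot: [-180.0, 0.2, 21.8]
ft_force: [-6.7, -3.0, 3.8]
finger_gap: 0.1
grip_force: 3.8
```

Call:
apply_moves:
  rows:
    - [1,0,0,0,0,0]
    - [1,0,0,0,0,0]
    - [0,0,0,0,0,0]
    - [0,0,0,0,0,0]
    - [0,0,0,0,0,0]

```text
time: 24.5
tool_pos: [586.5, 187.0, 99.9]
tcp_rot: [-180.0, 0.4, 21.8]
ft_force: [-15.5, -6.1, 9.4]
finger_gap: -0.0
grip_force: 8.4
```

```bash
python3 -c "
from h import *
st()
snap('side');print([np.round(x['xyz']).tolist() for x in models.place_of('lever_tip','side')])"
```

```text
{'time': 24.5, 'tool_pos': [586.53, 187.01, 99.94], 'tcp_rot': [-179.99, 0.37, 21.82], 'ft_force': [-15.46, -6.13, 9.42], 'wrist_torque': [-1.03, 2.41, -0.03], 'finger_gap': -0.03, 'grip_force': 8.37, 'joint_pos': [12.94, 15.66, 90.01, -0.05, 74.7, 81.13]}
[[584.0, 405.0, 110.0], [660.0, 25.0, 112.0], [606.0, 201.0, 113.0]]
```

The stop is reached: the tool stalls with the force rising, and the ball is at about (606,198,112). I back off, lift and verify.

Call:
apply_moves:
  rows:
    - [-5,0,0,0,0,0]
    - [-15,0,0,0,0,0]
    - [-20,0,0,0,0,0]
    - [-20,0,0,0,0,0]
    - [0,0,-10,0,0,0]

```text
time: 25.22
tool_pos: [532.3, 165.5, 109.8]
tcp_rot: [-180.0, 0.1, 21.8]
ft_force: [-0.0, 0.2, 0.5]
finger_gap: 0.2
grip_force: 0.0
```

Call:
apply_moves:
  rows:
    - [-10,0,-40,0,0,0]
    - [-10,0,-50,0,0,0]
    - [-20,0,-50,0,0,0]
    - [-20,0,-20,0,0,0]
    - [0,0,0,0,0,0]

```text
time: 25.85
tool_pos: [479.4, 143.8, 274.0]
tcp_rot: [179.9, -0.4, 21.8]
ft_force: [-0.1, -0.0, -0.5]
finger_gap: 0.2
grip_force: 0.0
```

```bash
python3 -c "
from h import *
st();r=head();print(r[:3])
C=r[4]
m=(np.hypot(C[...,0]-606,C[...,1]-195)<35)&(C[...,2]>95)&(C[...,2]<135);print('ball top',m.sum(),np.median(C[m],0))
for n,(x,y) in dict(b1=(672,-106),b2=(552,290),b3=(395,21)).items():
  m=(np.hypot(C[...,0]-x,C[...,1]-y)<40)&(C[...,2]>140);print(n,m.sum(),np.median(C[m],0))
snap('side','s6.png');print([np.round(x['xyz']).tolist() for x in models.place_of('lever_tip','side')])
p=cv2.imread('pics/s6.png');cv2.imwrite('pics/s6c.png',cv2.resize(p[140:380,180:460],None,fx=2.5,fy=2.5)[:600])"
```

```text
{'time': 25.85, 'tool_pos': [479.41, 143.8, 274.04], 'tcp_rot': [179.93, -0.4, 21.81], 'ft_force': [-0.05, -0.01, -0.53], 'wrist_torque': [0.03, -0.0, -0.02], 'finger_gap': 0.18, 'grip_force': 0.0, 'joint_pos': [10.82, -9.32, 97.45, 0.01, 91.47, 79.01]}
(((554.219482421875, -154.30789184570312), (44.6279411315918, 44.09747314453125), 82.82364654541016), np.float64(199.06088199460132), np.int64(596))
ball top 0 [nan nan nan]
b1 131 [ 673.38438102 -109.51925064  149.05236635]
b2 0 [nan nan nan]
b3 136 [396.63391164  20.9841263  149.19313272]
[[659.0, 24.0, 112.0], [586.0, 406.0, 109.0], [608.0, 199.0, 109.0]]
  return _methods._mean(a, axis=axis, dtype=dtype,
  ret = um.true_divide(
```

View pics/s6c.png

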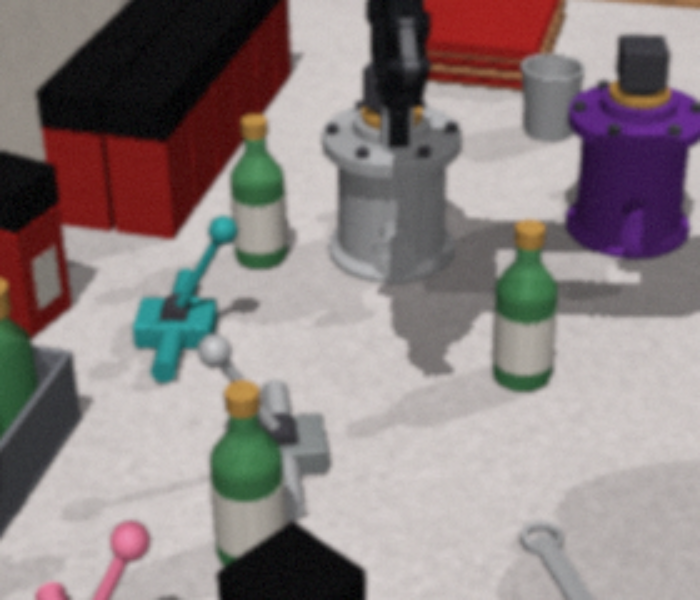

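The lever ball is at (215,350), leaning fully to the far side. All three bottles are standing at (258,190), (525,305) and (245,470), and the plug angle is unchanged. The robot is clear.

```bash
python3 -c "
from h import *
print(job.hand_in())"
```

```text
the job is handed in; nothing more can be done
None
```

The plug was screwed clockwise to about 0.50 N m and stayed put after easing back about 9°; then the supply lever was pushed over to its far stop, the bottles were left untouched, and the job was handed in at about 26 s with the robot clear (no verdict was returned).

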